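# Put the amplifier parts back in their bins

### The job

The five loose parts on the bench are left over from an amplifier build: put each one away in the blue bin that already holds its own kind, capacitors with the capacitor, gold resistors with the resistor, the heat sink with the heat sink. Set them down without dropping them, each resting flat on the bin floor and not on another part: capacitors standing with their terminals up, resistors on their flat base, the heat sink with its fins up. Leave the amplifier board and the multimeter where they are.

Things in the scene. Friction and masses are not known exactly. Their poses are not given: they have to be found in the camera images.
- cap_large_mid (a point): The larger loose screw-terminal capacitor: a black upright can 50 mm across and 61 mm tall, with two steel screw terminals (4 mm high, 20 mm apart) on its pale top, 65 mm in all, about 170 g. It stands on its flat bottom. This point is on its axis, 32.5 mm above its bottom; z points up out of the terminal end.
- cap_small_mid (a point): The smaller loose screw-terminal capacitor: like the larger, but 35 mm across, 46 mm tall and 50 mm with its terminals, about 65 g. This point is on its axis, 25 mm above its bottom; z points up out of the terminal end.
- resistor_large_mid (a point): The larger loose power resistor: gold ribbed aluminium block on its flat base, 66 mm along its x (86 mm over the solder lugs at both ends), 46 mm wide along its y, 26 mm high, about 115 g. Flanges 6 mm high along the long sides make up the 46 mm; above them the body is 36 mm wide. This point is at its centre, 13 mm above its base; z up.
- resistor_small_mid (a point): The smaller loose power resistor: same make, 50 mm along its x (70 mm over the lugs), 29 mm wide along its y over the 6 mm high flanges, 19 mm wide above them, 16 mm high, about 34 g. This point is at its centre, 8 mm above its base; z up.
- heat_sink_mid (a point): The loose heat sink: bare aluminium extrusion, 75 mm along its x, 55 mm wide along its y, 35 mm high, about 150 g: a 6 mm base with seven upright fins that run along x; the outer fins are flush with the sides of the base, so its two long sides are flat. It lies on its base, fins up. This point is at its centre, 17.5 mm above its base; z up.
- bin_capacitors: One of three equal blue parts bins in a row beyond the loose parts, fixed, their order varying: the one in which a capacitor already stands. Open on top, 125 mm (x) x 210 mm (y), 40 mm high, walls and floor 4 mm. Origin: centre of its underside; z up; turned at most 5 degrees. The loose stock part fills the +y end, from y = +59 mm to about 98 mm, 50 mm high above the floor; the rest of the floor is free.
- bin_resistors: One of three equal blue parts bins in a row beyond the loose parts, fixed, their order varying: the one in which a gold power resistor already lies. Open on top, 125 mm (x) x 210 mm (y), 40 mm high, walls and floor 4 mm. Origin: centre of its underside; z up; turned at most 5 degrees. The loose stock part fills the +y end, from y = +63 mm to about 98 mm, 16 mm high above the floor; the rest of the floor is free.
- bin_heat_sinks: One of three equal blue parts bins in a row beyond the loose parts, fixed, their order varying: the one in which a finned heat sink already lies. Open on top, 125 mm (x) x 210 mm (y), 40 mm high, walls and floor 4 mm. Origin: centre of its underside; z up; turned at most 5 degrees. The loose stock part fills the +y end, from y = +37 mm to about 99 mm, 35 mm high above the floor; the rest of the floor is free.
- amp_board: Bystander: loose green amplifier circuit board with parts on it, 90 x 140 mm, 39 mm high, on the left of the work. Origin: centre of its underside.
- multimeter: Bystander: loose black hand-held multimeter lying on its back, 175 x 82 mm, 44 mm high, on the right of the work. Origin: centre of its underside.
There are look-alikes about, which are no part of the job. Leave any red look-alike of the part that bears heat_sink_mid alone.

How it is judged:
By the outcome, as a careful person would: the job done as asked, in the order asked, and still so for the second after the job is handed in, with the robot touching nothing.
It also fails if it takes over 128 s, if anything falls off the work surface, if the arm or the gripper's body presses on something with over 40 N, if the wrist force passes 120 N, or if a joint passes its speed limit or range.

### The arm

A 6-joint arm with a two-finger parallel gripper is mounted at the origin on the work surface. World frame = base frame: x ahead of the robot, y to its left, z up, the work surface at z = 0. Lengths are in m, angles in rad, forces in N, time in s.
With the tool pointing down it reaches from about 0.35 to 0.95 m from the base axis. Payload 17.4 kg.
Tool frame: the origin (TCP) lies at the very end of the fingers, on their centre line; the grasp point (between the pads) lies 19 mm behind it (arm.hold_point_z is the distance from the TCP to the grasp point, in m); y points along the fingers, z is the direction in which the jaws open and shut, and the axes are right-handed (so a half turn about y gives the same grasp; the last joint's range is limited). The gripper opens to 93 mm and grips with 3 to 60 N. Pads are 15 mm wide; open, the fingers measure 128 mm over their backs; the gripper's body (75 mm by 188 mm) begins 65 mm behind the grasp point.
Start: joints at [1.153, 0.116, 1.442, -0, 1.584, -0.038], TCP at [0.25, 0.627, 0.219] pointing down, gripper open.
Joint ranges: [-2.83, 2.83], [-0.83, 2.19], [0.07, 2.5], [-1.14, 4.28], [0.01, 3], [-2.97, 2.97]. Speed limits (rad/s): [1.89, 1.89, 2.22, 3.14, 3.14, 3.14].

### API

Orientations are given as a unit quaternion [x, y, z, w].
In Python, from rig import observe, cams, workorder, arm gives the robot as it stands.
- The arm moves only by the tool arm_command, never from a script. Its argument "series" is a list of rows, each a list of 4 numbers: the shift along the tool's x, y, z in m, then the turn about the tool's y in rad. In form: [[dx, dy, dz, twist], ...]. A call has 1 to 10 rows; each row shifts and turns the commanded pose from where the row before left it, along the tool's axes as they then stand; what a row does not reach is not made up. A row lasts 1/10 s, in which the tool goes at most 50 mm and 8.59 degrees, less where a joint would pass 70% of its speed; a pose out of reach is approached as far as the arm can. A call with a gripper value outside its range is refused whole. "claw" is the opening, from 0 (shut) to 1 (fully open), set as the call begins (left out, the last holds). The fingers move at their own pace and stop on an object; "squeeze" is the grip in N (left out, the last holds). Time passes only in rows, so rows that do not move let the fingers close. It gives the time, the measured TCP pose, the force and the opening at its end, in the units of the state.
- observe(): the state, without advancing time (a new reading comes with each control period).
- cams.camera(name): name is "scene" or "top"; returns a dict with "frame" (480x640x3 uint8, red, green, blue), "fovy" (degrees; the focal length in pixels is half the picture's height over the tangent of half this angle, whatever the lens; pixels are square), "cx", "cy" (the principal point, pixels), "k1" (the pictures are not rectified: a ray, as slopes to the right and down, at radius r is drawn at 1 + k1 r^2 times it, then the intrinsics apply), "R" (3x3) and "t" (3): a world point X has camera coordinates R X + t. Camera axes: x right, y down, z forward; pixel columns grow to the right and rows downward; lengths in m; the calibration is good to about 2 mm. A picture is of the moment at which its call begins. There is no depth.
- workorder.hand_in(): hands the job in, once; it reports no verdict.
Trained networks look in a picture, given as the dict that the camera call returned (one of the last four; its "shot" number tells which), for a name from the list of things; names that differ only in an ending like _2 or _b are one class to them, and where a whole thing is asked for, a point or a joint stands for the part that bears it (a point fixed in the world has none). Each returns a list of dicts, best first, with "confidence" (0 to 1); they miss things now and then, are a little off and sometimes report something else, mostly with a low value. They report only what shows in the picture. A call takes as long as a camera call. They do not tell look-alikes from the thing itself.
- cams.look_for(picture, target): "at" ([x, y, z] in m, in the coordinates of the camera as it stood for that picture, good to about 4 mm: the middle of the surface that is visible of it).
- cams.cut_out(picture, target): "mask" (480x640 bool, what is visible of it).
- cams.pinpoint(picture, target): "at" ([x, y, z] in m, in the coordinates of the camera as it stood for that picture, good to about 4 mm: a listed point, or the origin of a listed thing).
The state is a dict: "clock": time; "q": joint angles; "qd": joint speeds; "tau": joint torques, N m; "eef_pos": TCP position; "orientation": TCP orientation; "ft_force": force on the tool from outside, world axes, zero at the start; "moment": the same for the moment, N m; "opening": finger opening in m.
Only numpy, scipy, OpenCV 4.12 (cv2) and the standard library are available. Lean on these libraries where they do the work, as an engineer would, in place of code of your own. Each camera call takes 0.05 s, during which the arm holds its last target. There are 200 camera calls.

## Working session

There is one attempt and no reset: what is moved stays moved. The work goes in short steps, Python scripts to look and compute and a tool call to move; the robot and the scene stay as the last step left them, time stands still between calls to the robot, and variables do not carry over. Pictures are saved under pics/ and viewed, about 12 in all and at most 16, crops included, and the job is handed in when it is done.

Besides the shell and the picture viewer there is one more tool, called after "Request:" as a command line: name --pt "numbers of a row" for each row, then --argument value for the rest. arm_command: Moves the arm, as the interface text tells. Its arguments: {"type":"object","properties":{"series":{"type":"array"},"claw":{"type":"number"},"squeeze":{"type":"number"}},"required":["series"]}

```bash
ls; mkdir -p pics
python3 - <<'E'
from rig import observe,cams,workorder,arm
import cv2,numpy as np
s=observe(); print(s)
for n in("scene","top"):
    c=cams.camera(n); cv2.imwrite(f"pics/{n}0.png",c["frame"][:,:,::-1])
    print({k:v for k,v in c.items() if k!="frame"})
print([a for a in dir(arm) if a[0]!='_'],arm.hold_point_z)
E
```

```text
pics
{'clock': 0.0, 'q': array([ 1.15318467e+00,  1.16476271e-01,  1.44226927e+00,  1.40956524e-05,
        1.58400213e+00, -3.77807310e-02]), 'qd': array([-8.71283061e-05, -1.28862156e-03,  8.02825416e-04, -9.01989776e-04,
        1.53268438e-03,  5.07541338e-04]), 'tau': array([-1.48419724e-03, -7.21280622e+01, -6.22598934e+01,  7.78522342e-02,
        2.39915878e-02, -7.20634466e-05]), 'eef_pos': array([0.25017314, 0.62670373, 0.21790925]), 'orientation': array([ 0.69478973, -0.13358165,  0.13338758, -0.69399634]), 'ft_force': array([ 0.09320376,  0.23555651, -0.38480646]), 'moment': array([ 0.0200956 , -0.02324141, -0.03995739]), 'opening': 0.09294294342618764}
{'fovy': 45.315779340502566, 'cx': 319.7270653145424, 'cy': 234.4441236869434, 'k1': -0.1682034803610326, 'R': array([[ 0.75733205,  0.65285468, -0.01513083],
       [ 0.42138335, -0.50625646, -0.75242306],
       [-0.498883  ,  0.56345822, -0.65850633]]), 't': array([-0.41444183, -0.19453198,  1.84371195]), 'shot': 1}
{'fovy': 45.487611114713424, 'cx': 313.6023680302119, 'cy': 237.47221920873284, 'k1': 0.03387328259103003, 'R': array([[-0.01104062, -0.99986973,  0.01177375],
       [-0.99319193,  0.00959985, -0.11609325],
       [ 0.1159651 , -0.01297533, -0.99316853]]), 't': array([-0.01339853,  0.56295325,  1.31464036]), 'shot': 2}
['IKError', 'hold_point_z'] 0.0188
```

View pics/scene0.png

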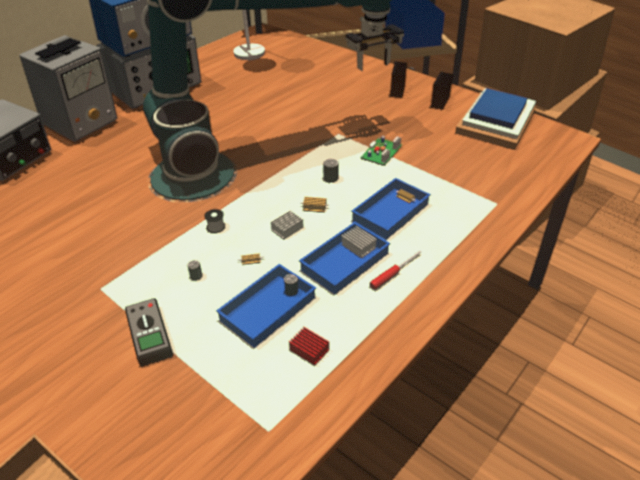

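View pics/top0.png

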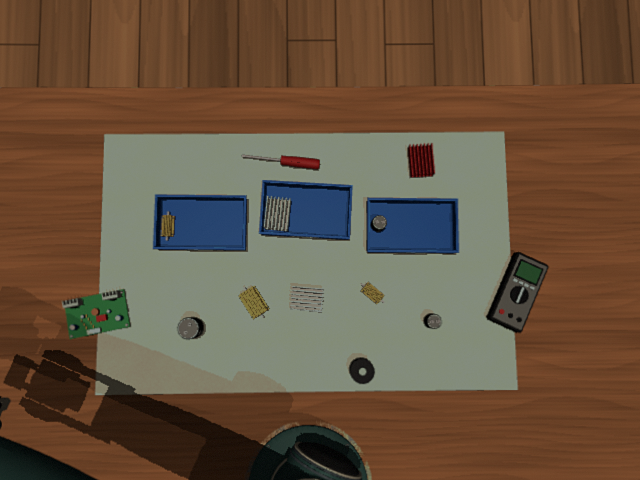

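```bash
cat > h.py <<'E'
from rig import observe,cams,workorder,arm
import cv2,numpy as np
from scipy.spatial.transform import Rotation as Ro
def K(c):
    f=240/np.tan(np.radians(c["fovy"])/2); return f
def px2w(c,uv,z):
    f=K(c); d=np.array([(uv[0]-c["cx"])/f,(uv[1]-c["cy"])/f]); s=d.copy()
    for _ in range(20): s=d/(1+c["k1"]*(s@s))
    R,t=c["R"],c["t"]; o=-R.T@t; r=R.T@np.array([s[0],s[1],1]); return o+r*(z-o[2])/r[2]
def w2px(c,X):
    p=c["R"]@np.asarray(X,float)+c["t"]; s=p[:2]/p[2]; s=s*(1+c["k1"]*(s@s)); return s*K(c)+[c["cx"],c["cy"]]
def cw(c,p): return c["R"].T@(np.asarray(p)-c["t"])
names="cap_large_mid cap_small_mid resistor_large_mid resistor_small_mid heat_sink_mid bin_capacitors bin_resistors bin_heat_sinks amp_board multimeter".split()
E
python3 - <<'E'
from h import *
for n in("top","scene"):
    c=cams.camera(n)
    for k in names:
        print(n,k,[(np.round(cw(c,d["at"]),3).tolist(),np.round(w2px(c,cw(c,d["at"]))).astype(int).tolist(),round(d["confidence"],2)) for d in cams.pinpoint(c,k)[:4]])
E
```

```text
top cap_large_mid [([0.357, 0.269, 0.032], [189, 328], 0.62)]
top cap_small_mid [([0.365, -0.292, 0.023], [432, 321], 0.58)]
top resistor_large_mid [([0.414, 0.125, 0.016], [253, 302], 0.75), ([0.599, 0.247, -0.002], [203, 225], 0.72)]
top resistor_small_mid [([0.433, -0.158, 0.01], [373, 292], 0.6)]
top heat_sink_mid [([0.751, -0.281, 0.016], [421, 160], 0.82), ([0.423, -0.005, 0.02], [308, 298], 0.69), ([0.356, 0.267, 0.034], [190, 328], 0.59)]
top bin_capacitors [([0.589, -0.254, -0.002], [410, 227], 0.58)]
top bin_resistors [([0.6, 0.247, -0.002], [203, 225], 0.79)]
top bin_heat_sinks [([0.628, 0.001, 0.001], [305, 212], 0.59), ([0.425, -0.001, 0.018], [306, 297], 0.35)]
top amp_board [([0.394, 0.494, 0.002], [96, 313], 0.61), ([0.364, -0.289, 0.025], [430, 322], 0.41)]
top multimeter [([0.431, -0.496, 0.0], [514, 292], 0.65)]
scene cap_large_mid [([0.359, 0.264, 0.032], [329, 170], 0.65)]
scene cap_small_mid [([0.37, -0.296, 0.025], [193, 270], 0.49)]
scene resistor_large_mid [([0.42, 0.123, 0.015], [314, 203], 0.56)]
scene resistor_small_mid [([0.436, -0.154, 0.01], [250, 257], 0.59)]
scene heat_sink_mid [([0.758, -0.276, 0.018], [311, 345], 0.95), ([0.427, 0.002, 0.017], [288, 224], 0.78)]
scene bin_capacitors [([0.596, -0.25, 0.004], [268, 308], 0.86)]
scene bin_resistors [([0.608, 0.25, -0.002], [391, 213], 0.78)]
scene bin_heat_sinks [([0.635, 0.001, -0.002], [345, 262], 0.66)]
scene amp_board [([0.398, 0.492, 0.003], [382, 152], 0.94)]
scene multimeter [([0.435, -0.496, 0.002], [149, 334], 0.95)]
```

Scene view: resistor bin left (391,207), heat sink bin middle (345,255), capacitor bin right (268,305). In the top view, these could be mistaken for the targets:
- **Heat sink:** the loose grey one at (307,298) is the target. The red one at (421,160) is a decoy, and the one at (278,213) is bin stock.
- **Resistors:** the targets are (254,302) and (372,292). The one at (168,225) is bin stock.
- **Capacitors:** the targets are (190,327) and (432,320). The one at (379,222) is bin stock, and the black ring or spool at (361,371) is a decoy.

Next I measure orientations and take one crop to check these choices.

Run:
```python
from h import *
s=observe(); print("tool axes cols",np.round(Ro.from_quat(s["orientation"]).as_matrix(),3).tolist())
c=cams.camera("top"); c2=cams.camera("scene")
H=dict(resistor_large_mid=.013,resistor_small_mid=.008,heat_sink_mid=.035,cap_large_mid=.061,cap_small_mid=.046,bin_capacitors=.04,bin_resistors=.04,bin_heat_sinks=.04)
im=c["frame"][:,:,::-1].copy()
for n,cc in(("top",c),("scene",c2)):
  for k in H:
    for d in cams.cut_out(cc,k)[:3]:
        m=d["mask"].astype(np.uint8)
        cs,_=cv2.findContours(m,cv2.RETR_EXTERNAL,cv2.CHAIN_APPROX_NONE)
        p=max(cs,key=cv2.contourArea)[:,0,:].astype(float)
        w=np.array([px2w(cc,q,H[k])[:2] for q in p])
        (ce,sz,a)=cv2.minAreaRect((w*1000).astype(np.float32))
        print(n,k,round(d["confidence"],2),np.round(ce).tolist(),np.round(sz).tolist(),"first side ang",round(a,1))
        if n=="top": cv2.drawContours(im,cs,-1,(0,0,255),1)
raw=cv2.resize(c["frame"][270:345,170:450,::-1],None,fx=2.8,fy=2.8,interpolation=cv2.INTER_CUBIC)
cr=cv2.resize(im[170:345,140:480],(784,403)); cv2.imwrite("pics/crop1.png",np.vstack([raw,cr[:, :784]])[:600])
```

```text
tool axes cols [[0.929, -0.0, 0.371], [-0.371, -0.0, 0.929], [-0.0, -1.0, -0.0]]
top resistor_large_mid 0.67 [413.0, 123.0] [82.0, 47.0] first side ang 31.9
top resistor_small_mid 0.76 [433.0, -155.0] [54.0, 28.0] first side ang 49.9
top heat_sink_mid 0.81 [744.0, -276.0] [81.0, 64.0] first side ang 3.7
top heat_sink_mid 0.6 [420.0, -1.0] [75.0, 55.0] first side ang 84.4
top cap_large_mid 0.69 [358.0, 261.0] [47.0, 56.0] first side ang 0.8
top cap_small_mid 0.76 [366.0, -288.0] [37.0, 32.0] first side ang 88.0
top cap_small_mid 0.38 [411.0, 119.0] [76.0, 45.0] first side ang 32.4
top bin_capacitors 0.89 [588.0, -251.0] [214.0, 130.0] first side ang 89.4
top bin_resistors 0.85 [601.0, 246.0] [216.0, 132.0] first side ang 88.8
top bin_heat_sinks 0.89 [629.0, -2.0] [220.0, 136.0] first side ang 86.2
scene resistor_large_mid 0.91 [419.0, 122.0] [84.0, 72.0] first side ang 31.8
scene resistor_small_mid 0.54 [439.0, -158.0] [57.0, 43.0] first side ang 40.0
scene heat_sink_mid 0.73 [438.0, -16.0] [96.0, 91.0] first side ang 84.7
scene heat_sink_mid 0.7 [765.0, -289.0] [88.0, 73.0] first side ang 2.9
scene cap_large_mid 0.65 [388.0, 237.0] [46.0, 128.0] first side ang 40.5
scene cap_small_mid 0.56 [392.0, -305.0] [32.0, 79.0] first side ang 56.0
scene bin_capacitors 0.79 [605.0, -260.0] [233.0, 153.0] first side ang 88.9
scene bin_capacitors 0.69 [646.0, -14.0] [240.0, 155.0] first side ang 85.7
scene bin_heat_sinks 0.78 [646.0, -13.0] [241.0, 154.0] first side ang 85.9
```

View pics/crop1.png

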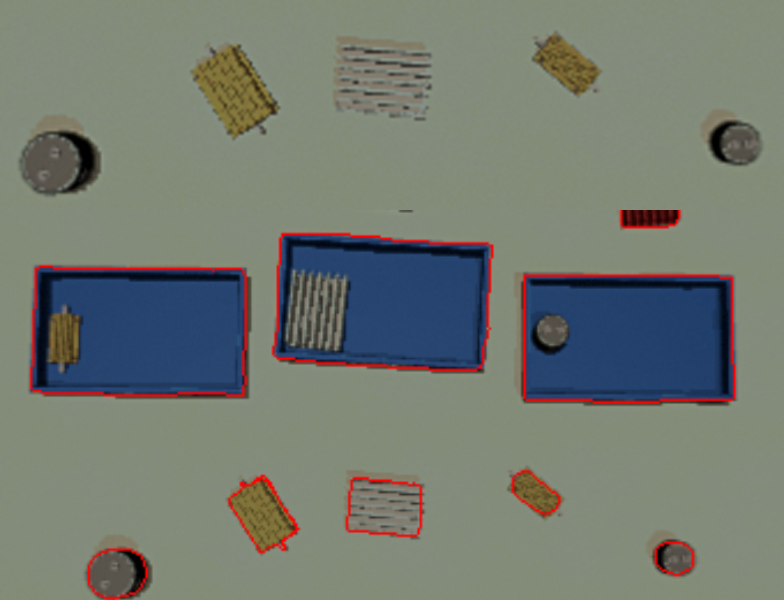

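The crop confirms the choices: five loose parts, with the black ring, the red sink and the bin stock left out. Next is a planning helper, starting with the large capacitor.

```bash
cat >> h.py <<'E'
def plan(x,y,z,jaw):
    s=observe(); R=Ro.from_quat(s["orientation"]).as_matrix(); d=R.T@(np.array([x,y,z])-s["eef_pos"])
    j=np.degrees(np.arctan2(R[1,2],R[0,2])); tw=-((jaw-j+180)%360-180)
    print("clock",round(s["clock"],2),"pos",np.round(s["eef_pos"],4),"jaw",round(j,1),"tilt",round(np.degrees(np.arccos(-R[2,1])),2),"open",round(s["opening"],4))
    print("tool shift",np.round(d,4),"horiz",round(float(np.hypot(d[0],d[2])),3),"rows40mm",int(np.ceil(np.linalg.norm(d)/.04)),"per-row",np.round(d/np.ceil(np.linalg.norm(d)/.04),4),"twist",round(np.radians(tw),3),"q1",round(s["q"][0],2),"q6",round(s["q"][5],2))
E
python3 -c "
from h import *
plan(.358,.266,.14,-0.6)"
```

```text
clock 2.1 pos [0.2503 0.6269 0.2187] jaw 68.2 tilt 0.0 open 0.0931
tool shift [ 0.2339  0.0787 -0.2952] horiz 0.377 rows40mm 10 per-row [ 0.0234  0.0079 -0.0295] twist 1.201 q1 1.15 q6 -0.04
```

Request:
arm_command --pt "0.0234 0.0079 -0.0295 0" --pt "0.0234 0.0079 -0.0295 0" --pt "0.0234 0.0079 -0.0295 0" --pt "0.0234 0.0079 -0.0295 0" --pt "0.0234 0.0079 -0.0295 0" --pt "0.0234 0.0079 -0.0295 0" --pt "0.0234 0.0079 -0.0295 0" --pt "0.0234 0.0079 -0.0295 0" --pt "0.0234 0.0079 -0.0295 0" --pt "0.0234 0.0079 -0.0295 0" --claw 1 --squeeze 15

```text
clock: 3.1
eef_pos: [0.3584, 0.2648, 0.1395]
orientation: [-0.694, 0.133, -0.134, 0.695]
ft_force: [0.2, 0.7, -0.2]
opening: 0.0929
```

Request:
arm_command --pt "0 0 0 0.12" --pt "0 0 0 0.12" --pt "0 0 0 0.12" --pt "0 0 0 0.12" --pt "0 0 0 0.12" --pt "0 0 0 0.12" --pt "0 0 0 0.12" --pt "0 0 0 0.12" --pt "0 0 0 0.12" --pt "0 0 0 0.12"

```text
clock: 4.1
eef_pos: [0.3582, 0.2662, 0.1398]
orientation: [0.496, -0.503, 0.503, -0.497]
ft_force: [0.4, 0.7, 0.3]
opening: 0.0925
```

Run:
```python
from h import *
plan(.358,.266,.025,-0.6)
for n in("top","scene"):
    c=cams.camera(n)
    for d in cams.pinpoint(c,"cap_large_mid")[:1]: print(n,np.round(cw(c,d["at"]),3),d["confidence"])
c=cams.camera("scene"); cv2.imwrite("pics/s1.png",cv2.resize(c["frame"][90:240,230:430,::-1],None,fx=3,fy=3))
```

```text
clock 4.1 pos [0.3582 0.2662 0.1398] jaw -0.8 tilt 0.01 open 0.0925
tool shift [ 0.0002  0.1148 -0.0002] horiz 0.0 rows40mm 3 per-row [ 0.0001  0.0383 -0.0001] twist -0.003 q1 0.58 q6 0.6
top [0.357 0.271 0.033] 0.64
scene [0.361 0.264 0.032] 0.58
```

View pics/s1.png

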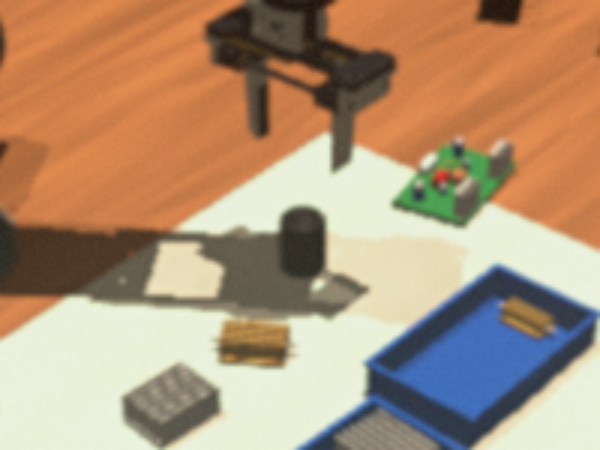

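The crop shows the open gripper directly above the large cap (crop 302,240), with the jaws along x and nothing in the way. Descending and gripping.

Request:
arm_command --pt "0 0.03 0 0" --pt "0 0.03 0 0" --pt "0 0.03 0 0" --pt "0 0.022 0 0" --pt "0 0 0 0"

```text
clock: 4.85
eef_pos: [0.3568, 0.2653, 0.025]
orientation: [-0.5, 0.502, -0.501, 0.497]
ft_force: [-0.8, 0.5, 1.5]
opening: 0.093
```

Request:
arm_command --pt "0 0 0 0" --pt "0 0 0 0" --pt "0 0 0 0" --pt "0 0 0 0" --pt "0 0 0 0" --pt "0 0 0 0" --pt "0 0 0 0" --claw 0.3 --squeeze 20

```text
clock: 5.55
eef_pos: [0.3584, 0.2662, 0.028]
orientation: [0.498, -0.502, 0.502, -0.498]
ft_force: [0.8, -0.1, 2.8]
opening: 0.0498
```

Request:
arm_command --pt "0 -0.01 0 0" --pt "0 -0.03 0 0" --pt "0 -0.03 0 0" --pt "0 -0.03 0 0" --pt "0 -0.02 0 0" --pt "0 0 0 0"

```text
clock: 6.15
eef_pos: [0.359, 0.2667, 0.1508]
orientation: [0.496, -0.502, 0.502, -0.499]
ft_force: [-0.2, 0.1, -2.0]
opening: 0.0496
```

Run:
```python
from h import *
plan(.591,-.25,.148,-0.6)
c=cams.camera("scene")
for d in cams.pinpoint(c,"cap_large_mid")[:1]: print(np.round(cw(c,d["at"]),3),d["confidence"])
```

```text
clock 6.15 pos [0.359  0.2667 0.1508] jaw -0.5 tilt 0.24 open 0.0496
tool shift [0.5146 0.0024 0.2366] horiz 0.566 rows40mm 15 per-row [0.0343 0.0002 0.0158] twist 0.002 q1 0.58 q6 0.59
[0.421 0.125 0.014] 0.63
```

Request:
arm_command --pt "0.02 0 0.0092 0" --pt "0.035 0 0.016 0" --pt "0.035 0 0.016 0" --pt "0.035 0 0.016 0" --pt "0.035 0 0.016 0" --pt "0.035 0 0.016 0" --pt "0.035 0 0.016 0" --pt "0.035 0 0.016 0" --pt "0.035 0 0.016 0" --pt "0.035 0 0.016 0"

```text
clock: 7.25
eef_pos: [0.5081, -0.0717, 0.1459]
orientation: [-0.498, 0.503, -0.502, 0.497]
ft_force: [1.1, 0.4, -1.0]
opening: 0.0498
```

Request:
arm_command --pt "0.035 0 0.016 0" --pt "0.035 0 0.016 0" --pt "0.035 0 0.016 0" --pt "0.035 0 0.016 0" --pt "0.025 0 0.0115 0" --pt "0.015 0 0.007 0" --pt "0 0 0 0" --pt "0 0 0 0" --pt "0 0 0 0"

```text
clock: 8.15
eef_pos: [0.589, -0.2498, 0.1475]
orientation: [-0.498, 0.502, -0.502, 0.498]
ft_force: [-0.3, 0.3, -1.1]
opening: 0.0495
```

Run:
```python
from h import *
plan(.591,-.25,.032,-0.6)
c=cams.camera("scene"); cv2.imwrite("pics/s2.png",cv2.resize(c["frame"][190:360,180:400,::-1],None,fx=3,fy=3))
```

```text
clock 8.15 pos [ 0.589  -0.2498  0.1475] jaw -0.5 tilt 0.03 open 0.0495
tool shift [0.0002 0.1155 0.0021] horiz 0.002 rows40mm 3 per-row [0.0001 0.0385 0.0007] twist 0.002 q1 -0.44 q6 -0.43
```

View pics/s2.png

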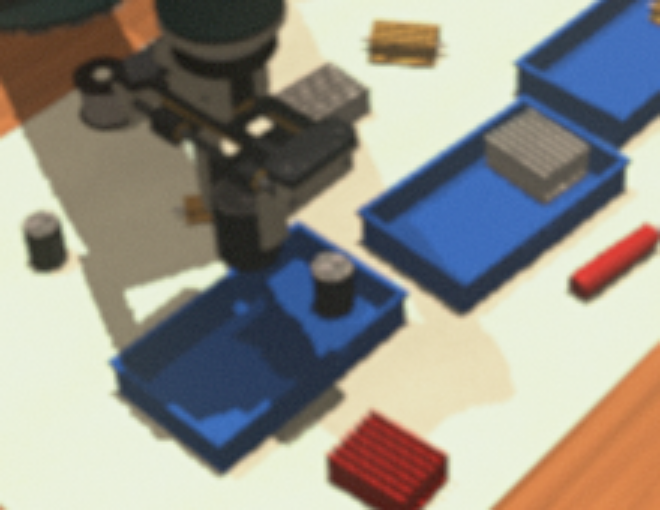

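The picture shows the cap held upright (240,235 in the crop) above the capacitor bin, clear of the stock cap at (332,285). Lowering it.

Request:
arm_command --pt "0 0.03 0.002 0" --pt "0 0.03 0 0" --pt "0 0.025 0 0" --pt "0 0.015 0 0" --pt "0 0.01 0 0" --pt "0 0 0 0" --pt "0 0 0 0"

```text
clock: 8.9
eef_pos: [0.5917, -0.251, 0.0388]
orientation: [0.498, -0.502, 0.503, -0.498]
ft_force: [-0.2, 1.2, -1.2]
opening: 0.0499
```

Request:
arm_command --pt "0 0.002 0 0" --pt "0 0.001 0 0" --pt "0 0.001 0 0" --pt "0 0 0 0" --pt "0 0 0 0"

```text
clock: 9.4
eef_pos: [0.5913, -0.251, 0.0337]
orientation: [0.498, -0.502, 0.502, -0.498]
ft_force: [-0.6, 0.3, -1.5]
opening: 0.0499
```

Run:
```python
from h import *
plan(.591,-.25,.032,-0.6);s=observe();print(s["ft_force"],s["moment"])
```

```text
clock 9.4 pos [ 0.5913 -0.251   0.0337] jaw -0.5 tilt 0.0 open 0.0499
tool shift [-0.001   0.0017 -0.0003] horiz 0.001 rows40mm 1 per-row [-0.001   0.0017 -0.0003] twist 0.001 q1 -0.44 q6 -0.43
[-0.6046207   0.34507334 -1.51966037] [-0.06024618  0.06410447  0.03385309]
```

Not touching yet (the weight is still on the wrist). Lowering further in small steps.

Request:
arm_command --pt "0 0.001 0 0" --pt "0 0 0 0" --pt "0 0 0 0"

```text
clock: 9.7
eef_pos: [0.5912, -0.2509, 0.0326]
orientation: [-0.498, 0.502, -0.502, 0.498]
ft_force: [0.4, 0.7, -2.3]
opening: 0.0499
```

Request:
arm_command --pt "0 0.001 0 0" --pt "0 0 0 0" --pt "0 0 0 0"

```text
clock: 10.0
eef_pos: [0.5914, -0.2511, 0.032]
orientation: [0.498, -0.502, 0.502, -0.498]
ft_force: [-1.8, 0.4, 3.7]
opening: 0.0498
```

Contact (+3.7 N). Releasing, lifting clear, then on to the small cap.

Request:
arm_command --pt "0 0 0 0" --pt "0 0 0 0" --pt "0 0 0 0" --pt "0 0 0 0" --claw 0.68

```text
clock: 10.4
eef_pos: [0.5913, -0.2509, 0.0316]
orientation: [-0.498, 0.502, -0.502, 0.498]
ft_force: [-0.6, -0.3, -0.2]
opening: 0.063
```

Request:
arm_command --pt "0 -0.01 0 0" --pt "0 -0.03 0 0" --pt "0 -0.035 0 0" --pt "0 -0.035 0 0" --pt "0 0 0 0"

```text
clock: 10.9
eef_pos: [0.593, -0.2518, 0.1482]
orientation: [0.497, -0.5, 0.505, -0.499]
ft_force: [-0.7, 0.4, 0.7]
opening: 0.0634
```

Run:
```python
from h import *
plan(.367,-.292,.14,-0.6)
for n in("top","scene"):
    c=cams.camera(n)
    for d in cams.pinpoint(c,"cap_small_mid")[:2]: print(n,np.round(cw(c,d["at"]),3),d["confidence"])
```

```text
clock 10.9 pos [ 0.593  -0.2518  0.1482] jaw -0.5 tilt 0.45 open 0.0634
tool shift [ 0.0422  0.0067 -0.2257] horiz 0.23 rows40mm 6 per-row [ 0.007   0.0011 -0.0376] twist 0.001 q1 -0.44 q6 -0.43
top [ 0.434 -0.493 -0.002] 0.58
scene [ 0.368 -0.291  0.024] 0.47
```

Request:
arm_command --pt "0.007 0 -0.0375 0" --pt "0.007 0 -0.0375 0" --pt "0.007 0 -0.0375 0" --pt "0.007 0 -0.0375 0" --pt "0.007 0 -0.0375 0" --pt "0.007 0 -0.038 0" --pt "0 0 0 0" --pt "0 0 0 0" --claw 0.8

```text
clock: 11.9
eef_pos: [0.3649, -0.2909, 0.1411]
orientation: [-0.497, 0.503, -0.502, 0.497]
ft_force: [0.2, 0.3, -1.1]
opening: 0.0745
```

Run:
```python
from h import *
plan(.368,-.291,.018,-0.6)
```

```text
clock 11.9 pos [ 0.3649 -0.2909  0.1411] jaw -0.6 tilt 0.02 open 0.0745
tool shift [1.000e-04 1.231e-01 3.100e-03] horiz 0.003 rows40mm 4 per-row [0.     0.0308 0.0008] twist 0.0 q1 -0.73 q6 -0.72
```

Request:
arm_command --pt "0 0.03 0.002 0" --pt "0 0.03 0 0" --pt "0 0.03 0 0" --pt "0 0.025 0 0" --pt "0 0.008 0 0" --pt "0 0 0 0" --pt "0 0 0 0"

```text
clock: 12.6
eef_pos: [0.3681, -0.2911, 0.0196]
orientation: [0.498, -0.502, 0.502, -0.498]
ft_force: [0.0, 0.2, 0.9]
opening: 0.0744
```

Request:
arm_command --pt "0 0 0 0" --pt "0 0 0 0" --pt "0 0 0 0" --pt "0 0 0 0" --pt "0 0 0 0" --pt "0 0 0 0" --pt "0 0 0 0" --claw 0.15 --squeeze 15

```text
clock: 13.3
eef_pos: [0.3675, -0.291, 0.0188]
orientation: [0.498, -0.502, 0.502, -0.498]
ft_force: [0.0, 0.0, 1.4]
opening: 0.0349
```

Run:
```python
from h import *
plan(.590,-.314,.140,-0.6)
```

```text
clock 13.3 pos [ 0.3675 -0.291   0.0188] jaw -0.5 tilt 0.01 open 0.0349
tool shift [ 0.021  -0.1212  0.2228] horiz 0.224 rows40mm 7 per-row [ 0.003  -0.0173  0.0318] twist 0.001 q1 -0.72 q6 -0.72
```

Gripped at 34.9 mm, which is right for the small cap. Lifting and carrying it over.

Request:
arm_command --pt "0 -0.01 0 0" --pt "0 -0.03 0 0" --pt "0 -0.04 0 0" --pt "0 -0.04 0 0" --pt "0 0 0 0"

```text
clock: 13.8
eef_pos: [0.3688, -0.2922, 0.1448]
orientation: [0.498, -0.5, 0.505, -0.498]
ft_force: [0.6, -0.0, -2.0]
opening: 0.0349
```

Request:
arm_command --pt "0.003 0 0.03 0" --pt "0.003 0 0.035 0" --pt "0.003 0 0.035 0" --pt "0.003 0 0.035 0" --pt "0.003 0 0.035 0" --pt "0.003 0 0.033 0" --pt "0.003 0 0.02 0" --pt "0 0 0 0" --pt "0 0 0 0"

```text
clock: 14.7
eef_pos: [0.5899, -0.3138, 0.1381]
orientation: [-0.498, 0.503, -0.502, 0.498]
ft_force: [-0.0, 0.4, -0.9]
opening: 0.0347
```

Run:
```python
from h import *
plan(.590,-.314,.0235,-0.6)
c=cams.camera("scene"); cv2.imwrite("pics/s3.png",cv2.resize(c["frame"][190:360,180:400,::-1],None,fx=3,fy=3))
```

```text
clock 14.7 pos [ 0.5899 -0.3138  0.1381] jaw -0.5 tilt 0.07 open 0.0347
tool shift [0.0003 0.1146 0.0002] horiz 0.0 rows40mm 3 per-row [0.0001 0.0382 0.0001] twist 0.002 q1 -0.53 q6 -0.52
```

View pics/s3.png

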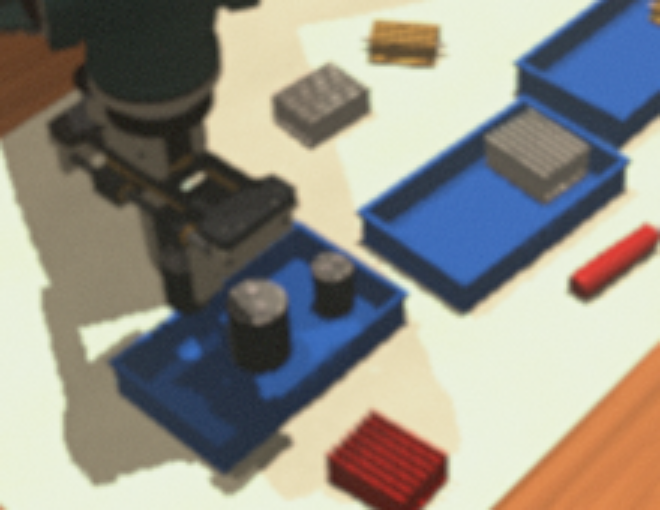

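The large cap stands upright in the bin at (258,325), next to the stock cap at (332,285). The small cap is held above the free end. Lowering it.

Request:
arm_command --pt "0 0.03 0 0" --pt "0 0.03 0 0" --pt "0 0.025 0 0" --pt "0 0.015 0 0" --pt "0 0.011 0 0" --pt "0 0 0 0" --pt "0 0 0 0"

```text
clock: 15.45
eef_pos: [0.5905, -0.3142, 0.0287]
orientation: [0.498, -0.502, 0.503, -0.498]
ft_force: [0.4, 0.2, 0.4]
opening: 0.035
```

Request:
arm_command --pt "0 0.001 0 0" --pt "0 0.001 0 0" --pt "0 0 0 0" --pt "0 0 0 0"

```text
clock: 15.85
eef_pos: [0.5903, -0.314, 0.0259]
orientation: [0.498, -0.502, 0.502, -0.498]
ft_force: [-0.4, 0.1, -0.1]
opening: 0.0346
```

Request:
arm_command --pt "0 0.001 0 0" --pt "0 0 0 0" --pt "0 0 0 0"

```text
clock: 16.15
eef_pos: [0.5902, -0.3139, 0.0246]
orientation: [-0.498, 0.502, -0.502, 0.498]
ft_force: [0.1, 0.3, 0.4]
opening: 0.0351
```

Request:
arm_command --pt "0 0.001 0 0" --pt "0 0 0 0" --pt "0 0 0 0"

```text
clock: 16.45
eef_pos: [0.5902, -0.3139, 0.0236]
orientation: [-0.498, 0.502, -0.502, 0.498]
ft_force: [-0.1, 0.4, -0.8]
opening: 0.0346
```

Request:
arm_command --pt "0 0.001 0 0" --pt "0 0 0 0" --pt "0 0 0 0"

```text
clock: 16.75
eef_pos: [0.5903, -0.314, 0.0228]
orientation: [0.498, -0.502, 0.502, -0.498]
ft_force: [-0.6, 0.0, 1.6]
opening: 0.0345
```

Request:
arm_command --pt "0 0.0007 0 0" --pt "0 0 0 0" --pt "0 0 0 0"

```text
clock: 17.05
eef_pos: [0.5903, -0.314, 0.0228]
orientation: [0.498, -0.502, 0.502, -0.498]
ft_force: [-3.7, 1.1, 9.3]
opening: 0.0345
```

Request:
arm_command --pt "0 0 0 0" --pt "0 0 0 0" --pt "0 0 0 0" --pt "0 0 0 0" --claw 0.52

```text
clock: 17.45
eef_pos: [0.5902, -0.3139, 0.0218]
orientation: [-0.498, 0.502, -0.502, 0.498]
ft_force: [-0.1, -0.8, 0.0]
opening: 0.0477
```

Request:
arm_command --pt "0 -0.01 0 0" --pt "0 -0.03 0 0" --pt "0 -0.04 0 0" --pt "0 -0.04 0 0" --pt "0 0 0 0"

```text
clock: 17.95
eef_pos: [0.592, -0.315, 0.1494]
orientation: [0.497, -0.499, 0.505, -0.499]
ft_force: [-0.8, -0.8, 0.3]
opening: 0.0484
```

Run:
```python
from h import *
plan(.434,-.156,.12,-40)
for n in("top","scene"):
    c=cams.camera(n)
    for k in names[:5]:
      for d in cams.pinpoint(c,k)[:2]: print(n,k,np.round(cw(c,d["at"]),3),round(d["confidence"],2))
```

```text
clock 17.95 pos [ 0.592  -0.315   0.1494] jaw -0.5 tilt 0.5 open 0.0484
tool shift [-0.1577  0.0275 -0.1597] horiz 0.224 rows40mm 6 per-row [-0.0263  0.0046 -0.0266] twist 0.689 q1 -0.53 q6 -0.52
top cap_large_mid [ 0.588 -0.248  0.038] 0.84
top resistor_large_mid [0.416 0.125 0.011] 0.8
top resistor_small_mid [ 0.436 -0.158  0.01 ] 0.49
top heat_sink_mid [ 0.751 -0.281  0.019] 0.89
top heat_sink_mid [ 0.423 -0.002  0.019] 0.56
scene cap_large_mid [ 0.591 -0.256  0.035] 0.78
scene cap_small_mid [ 0.591 -0.317  0.029] 0.54
scene resistor_large_mid [0.42  0.121 0.014] 0.59
scene heat_sink_mid [0.431 0.    0.02 ] 0.94
scene heat_sink_mid [ 0.757 -0.278  0.016] 0.75
```

Both caps read at standing height (z≈0.033 and 0.028). Next is the small resistor.

Request:
arm_command --pt "-0.0263 0.0045 -0.0265 0" --pt "-0.0263 0.0045 -0.0265 0" --pt "-0.0263 0.0045 -0.0265 0" --pt "-0.0263 0.0045 -0.0265 0" --pt "-0.0263 0.0045 -0.0265 0" --pt "-0.0263 0.0045 -0.0265 0" --pt "0 0 0 0"

```text
clock: 19.25
eef_pos: [0.4305, -0.1526, 0.1146]
orientation: [-0.498, 0.502, -0.502, 0.498]
ft_force: [0.3, -0.3, 0.1]
opening: 0.0483
```

Request:
arm_command --pt "0 0 0 0.115" --pt "0 0 0 0.115" --pt "0 0 0 0.115" --pt "0 0 0 0.115" --pt "0 0 0 0.115" --pt "0 0 0 0.115" --pt "0 0 0 0" --pt "0 0 0 0"

```text
clock: 20.05
eef_pos: [0.4329, -0.155, 0.115]
orientation: [0.3, -0.64, 0.641, -0.3]
ft_force: [-0.2, -0.5, -0.0]
opening: 0.0484
```

Run:
```python
from h import *
plan(.436,-.157,.009,-40)
c=cams.camera("scene")
a=cv2.resize(c["frame"][220:280,210:290,::-1],(400,300),interpolation=cv2.INTER_CUBIC)
c=cams.camera("top")
b=cv2.resize(c["frame"][262:322,332:412,::-1],(400,300),interpolation=cv2.INTER_CUBIC)
cv2.imwrite("pics/s4.png",np.hstack([a,b]))
for n in("top","scene"):
    c=cams.camera(n)
    for d in cams.pinpoint(c,"resistor_small_mid")[:2]: print(n,np.round(cw(c,d["at"]),3),round(d["confidence"],2))
```

```text
clock 20.05 pos [ 0.4329 -0.155   0.115 ] jaw -39.9 tilt 0.01 open 0.0484
tool shift [-0.0005  0.106   0.0037] horiz 0.004 rows40mm 3 per-row [-0.0002  0.0353  0.0012] twist 0.002 q1 -0.4 q6 0.3
scene [ 0.438 -0.157  0.01 ] 0.47
```

View pics/s4.png

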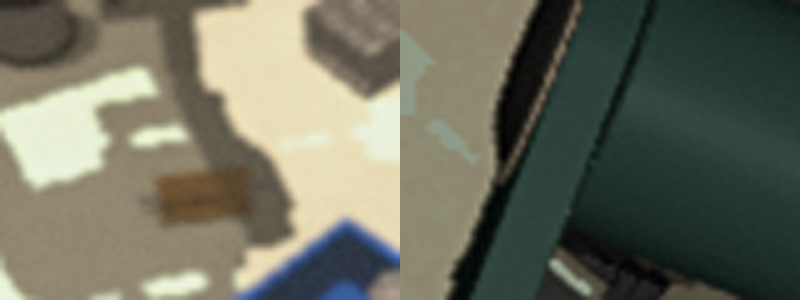

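The scene view (left half) shows the small resistor free at crop (203,195). The arm hides it from the top camera. Descending so the fingertips stop just above the flanges.

Request:
arm_command --pt "0 0.03 0.0035 0" --pt "0 0.03 0 0" --pt "0 0.025 0 0" --pt "0 0.014 0 0" --pt "0 0.0065 0 0" --pt "0 0 0 0" --pt "0 0 0 0" --pt "0 0 0 0"

```text
clock: 21.15
eef_pos: [0.4359, -0.1572, 0.0106]
orientation: [0.298, -0.641, 0.641, -0.299]
ft_force: [-0.7, 0.5, -0.4]
opening: 0.0484
```

```bash
python3 -c "
from h import *
plan(.436,-.157,.009,-40);print(observe()['ft_force'])"
```

```text
clock 21.15 pos [ 0.4359 -0.1572  0.0106] jaw -40.0 tilt 0.1 open 0.0484
tool shift [-0.0002  0.0016 -0.0001] horiz 0.0 rows40mm 1 per-row [-0.0002  0.0016 -0.0001] twist -0.001 q1 -0.4 q6 0.3
[-0.68269533  0.49187506 -0.38632369]
```

Request:
arm_command --pt "0 0.0015 0 0" --pt "0 0 0 0" --pt "0 0 0 0"

```text
clock: 21.45
eef_pos: [0.4354, -0.157, 0.0081]
orientation: [0.299, -0.641, 0.641, -0.299]
ft_force: [-0.0, -0.7, -0.4]
opening: 0.0484
```

Request:
arm_command --pt "0 0 0 0" --pt "0 0 0 0" --pt "0 0 0 0" --pt "0 0 0 0" --pt "0 0 0 0" --pt "0 0 0 0" --pt "0 0 0 0" --claw 0.05 --squeeze 12

```text
clock: 22.15
eef_pos: [0.4353, -0.157, 0.008]
orientation: [0.299, -0.641, 0.641, -0.299]
ft_force: [0.2, -0.1, 0.9]
opening: 0.0185
```

Request:
arm_command --pt "0 -0.01 0 0" --pt "0 -0.03 0 0" --pt "0 -0.04 0 0" --pt "0 -0.03 0 0" --pt "0 0 0 0"

```text
clock: 22.65
eef_pos: [0.4369, -0.1577, 0.1231]
orientation: [0.297, -0.639, 0.643, -0.3]
ft_force: [-0.2, -0.7, -0.7]
opening: 0.019
```

Run:
```python
from h import *
plan(.602,.187,.12,-91.2)
c=cams.camera("scene")
cv2.imwrite("pics/s5.png",cv2.resize(c["frame"][180:290,180:340,::-1],None,fx=4,fy=4,interpolation=cv2.INTER_CUBIC))
```

```text
clock 22.65 pos [ 0.4369 -0.1577  0.1231] jaw -40.0 tilt 0.38 open 0.019
tool shift [-0.3701  0.0032 -0.0954] horiz 0.382 rows40mm 10 per-row [-0.037   0.0003 -0.0095] twist 0.893 q1 -0.4 q6 0.3
```

View pics/s5.png

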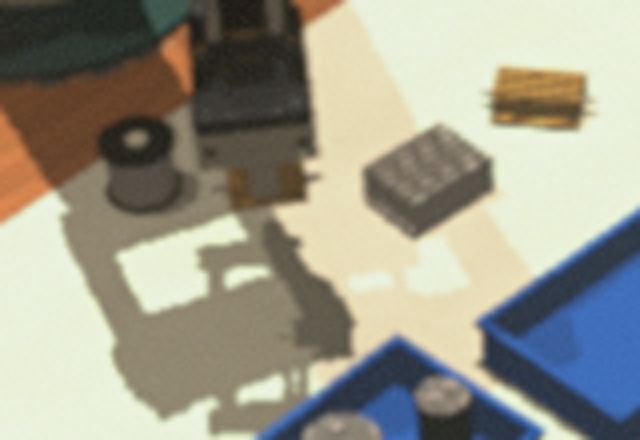

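The small resistor is held level (opening 19 mm). Carrying it to the resistor bin.

Request:
arm_command --pt "-0.037 0 -0.0095 0" --pt "-0.037 0 -0.0095 0" --pt "-0.037 0 -0.0095 0" --pt "-0.037 0 -0.0095 0" --pt "-0.037 0 -0.0095 0" --pt "-0.037 0 -0.0095 0" --pt "-0.037 0 -0.0095 0" --pt "-0.037 0 -0.0095 0" --pt "-0.037 0 -0.0095 0" --pt "-0.037 0 -0.0095 0"

```text
clock: 23.7
eef_pos: [0.6006, 0.1889, 0.1166]
orientation: [-0.299, 0.641, -0.641, 0.298]
ft_force: [0.1, -1.2, 0.0]
opening: 0.0184
```

Request:
arm_command --pt "0 0 0 0.112" --pt "0 0 0 0.112" --pt "0 0 0 0.112" --pt "0 0 0 0.112" --pt "0 0 0 0.112" --pt "0 0 0 0.112" --pt "0 0 0 0.112" --pt "0 0 0 0.112" --pt "0 0 0 0" --pt "0 0 0 0"

```text
clock: 24.7
eef_pos: [0.6003, 0.1873, 0.1171]
orientation: [-0.007, -0.707, 0.707, 0.008]
ft_force: [-0.6, 0.4, -0.6]
opening: 0.0187
```

Run:
```python
from h import *
plan(.602,.186,.013,-91.2)
c=cams.camera("scene")
cv2.imwrite("pics/s6.png",cv2.resize(c["frame"][140:260,320:460,::-1],None,fx=4,fy=4,interpolation=cv2.INTER_CUBIC))
```

```text
clock 24.7 pos [0.6003 0.1873 0.1171] jaw -91.2 tilt 0.07 open 0.0187
tool shift [-0.0018  0.1041  0.0012] horiz 0.002 rows40mm 3 per-row [-0.0006  0.0347  0.0004] twist 0.0 q1 0.26 q6 1.85
```

View pics/s6.png

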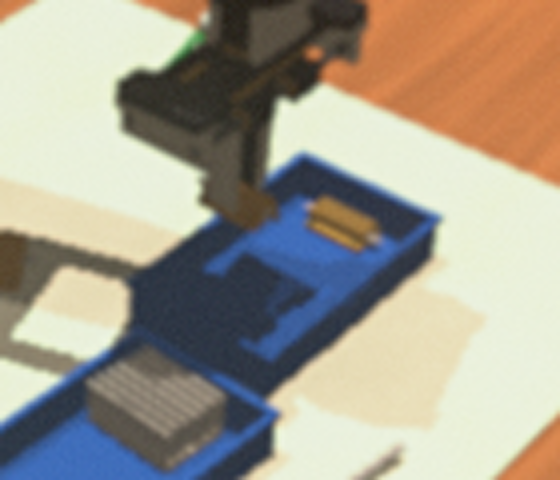

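The resistor is held above the near (−y) end of the resistor bin, parallel to the stock resistor at (343,222). Lowering it.

Request:
arm_command --pt "-0.0018 0.03 0.001 0" --pt "0 0.03 0 0" --pt "0 0.025 0 0" --pt "0 0.01 0 0" --pt "0 0.005 0 0" --pt "0 0 0 0" --pt "0 0 0 0" --pt "0 0 0 0"

```text
clock: 25.55
eef_pos: [0.603, 0.1865, 0.0192]
orientation: [0.009, 0.707, -0.707, -0.008]
ft_force: [-0.5, 0.2, -0.8]
opening: 0.0189
```

Request:
arm_command --pt "0 0.0015 0 0" --pt "0 0.001 0 0" --pt "0 0 0 0" --pt "0 0 0 0"

```text
clock: 25.95
eef_pos: [0.6024, 0.1863, 0.0154]
orientation: [-0.009, -0.707, 0.707, 0.009]
ft_force: [-0.4, 0.1, 1.0]
opening: 0.0188
```

Request:
arm_command --pt "0 0.001 0 0" --pt "0 0 0 0" --pt "0 0 0 0"

```text
clock: 26.25
eef_pos: [0.6024, 0.1863, 0.0144]
orientation: [-0.009, -0.707, 0.707, 0.009]
ft_force: [0.2, 0.2, 0.1]
opening: 0.019
```

Request:
arm_command --pt "0 0.001 0 0" --pt "0 0 0 0" --pt "0 0 0 0"

```text
clock: 26.55
eef_pos: [0.6024, 0.1864, 0.0134]
orientation: [0.009, 0.707, -0.707, -0.009]
ft_force: [0.3, 0.0, -1.0]
opening: 0.0186
```

Request:
arm_command --pt "0 0.001 0 0" --pt "0 0 0 0" --pt "0 0 0 0"

```text
clock: 26.85
eef_pos: [0.6024, 0.1863, 0.0124]
orientation: [-0.009, -0.707, 0.707, 0.009]
ft_force: [-0.3, -0.0, -0.4]
opening: 0.0189
```

Request:
arm_command --pt "0 0.0007 0 0" --pt "0 0 0 0" --pt "0 0 0 0"

```text
clock: 27.15
eef_pos: [0.6025, 0.1864, 0.012]
orientation: [0.009, 0.707, -0.707, -0.008]
ft_force: [-0.3, -0.1, 2.7]
opening: 0.0183
```

Contact. Opening only slightly (to about 30 mm) to stay clear of the bin wall, then lifting.

Request:
arm_command --pt "0 0 0 0" --pt "0 0 0 0" --pt "0 0 0 0" --claw 0.31

```text
clock: 27.45
eef_pos: [0.6024, 0.1863, 0.0116]
orientation: [-0.008, -0.707, 0.707, 0.009]
ft_force: [1.2, 0.3, 0.1]
opening: 0.0284
```

Request:
arm_command --pt "0 -0.01 0 0" --pt "0 -0.03 0 0" --pt "0 -0.04 0 0" --pt "0 -0.04 0 0" --pt "0 0 0 0"

```text
clock: 27.95
eef_pos: [0.6045, 0.1869, 0.1389]
orientation: [0.011, 0.708, -0.706, -0.006]
ft_force: [-0.1, 0.0, 0.5]
opening: 0.0291
```

Run:
```python
from h import *
plan(.417,.124,.132,-58.1)
for n in("top","scene"):
    c=cams.camera(n)
    for k in names[2:5]:
      for d in cams.pinpoint(c,k)[:2]: print(n,k,np.round(cw(c,d["at"]),3),round(d["confidence"],2))
```

```text
clock 27.95 pos [0.6045 0.1869 0.1389] jaw -91.4 tilt 0.5 open 0.0291
tool shift [0.186  0.0052 0.0674] horiz 0.198 rows40mm 5 per-row [0.0372 0.001  0.0135] twist -0.581 q1 0.26 q6 1.85
top resistor_large_mid [0.413 0.125 0.013] 0.7
top resistor_small_mid [0.606 0.185 0.014] 0.53
top heat_sink_mid [ 0.755 -0.282  0.018] 0.76
top heat_sink_mid [ 0.422 -0.002  0.019] 0.67
scene resistor_large_mid [0.417 0.123 0.017] 0.82
scene resistor_small_mid [0.603 0.188 0.015] 0.48
scene heat_sink_mid [ 0.758 -0.276  0.019] 0.71
```

The small resistor reads z≈0.014, so it is flat on the floor. Now the large resistor.

Request:
arm_command --pt "0.0372 0 0.0135 0" --pt "0.0372 0 0.0135 0" --pt "0.0372 0 0.0135 0" --pt "0.0372 0 0.0135 0" --pt "0.0372 0 0.0135 0" --pt "0 0 0 0" --claw 0.68

```text
clock: 28.95
eef_pos: [0.4121, 0.1225, 0.1318]
orientation: [0.009, 0.707, -0.707, -0.008]
ft_force: [1.4, 0.4, 0.8]
opening: 0.0628
```

Request:
arm_command --pt "0 0 0 -0.116" --pt "0 0 0 -0.116" --pt "0 0 0 -0.116" --pt "0 0 0 -0.116" --pt "0 0 0 -0.116" --pt "0 0 0 0" --pt "0 0 0 0"

```text
clock: 29.65
eef_pos: [0.4151, 0.1234, 0.1315]
orientation: [-0.193, 0.68, -0.68, 0.193]
ft_force: [-0.9, -0.3, -0.8]
opening: 0.0631
```

Run:
```python
from h import *
plan(.416,.124,.010,-58.1)
c=cams.camera("scene")
cv2.imwrite("pics/s7.png",cv2.resize(c["frame"][140:260,250:430,::-1],None,fx=4,fy=4,interpolation=cv2.INTER_CUBIC))
```

```text
clock 29.65 pos [0.4151 0.1234 0.1315] jaw -58.4 tilt 0.03 open 0.0631
tool shift [-0.0011  0.1215  0.    ] horiz 0.001 rows40mm 4 per-row [-0.0003  0.0304  0.    ] twist -0.004 q1 0.23 q6 1.25
```

View pics/s7.png

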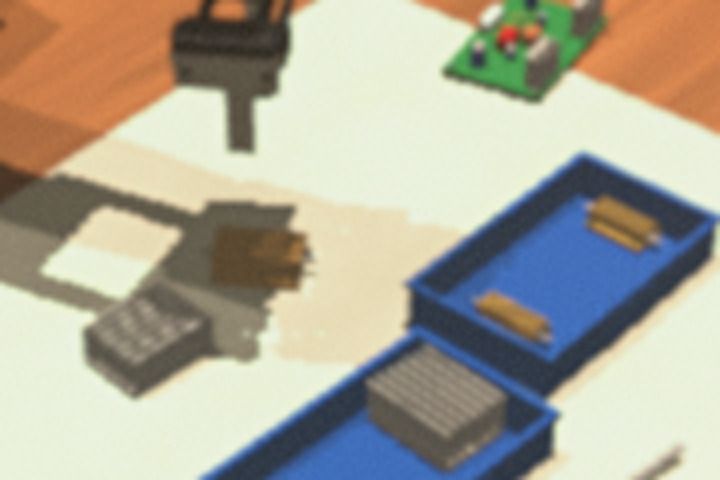

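The small resistor lies flat in the bin at (512,315). The large one sits under the gripper at (258,258). Descending and gripping.

Request:
arm_command --pt "-0.001 0.035 0 0" --pt "0 0.035 0 0" --pt "0 0.03 0 0" --pt "0 0.015 0 0" --pt "0 0.0065 0 0" --pt "0 0 0 0" --pt "0 0 0 0" --pt "0 0 0 0" --pt "0 0 0 0"

```text
clock: 30.6
eef_pos: [0.4162, 0.124, 0.0111]
orientation: [0.193, -0.68, 0.68, -0.194]
ft_force: [-0.4, -0.8, -0.7]
opening: 0.0633
```

Request:
arm_command --pt "0 0 0 0" --pt "0 0 0 0" --pt "0 0 0 0" --pt "0 0 0 0" --pt "0 0 0 0" --pt "0 0 0 0" --pt "0 0 0 0" --claw 0.2 --squeeze 20

```text
clock: 31.3
eef_pos: [0.4157, 0.1239, 0.0103]
orientation: [-0.194, 0.68, -0.68, 0.194]
ft_force: [-0.5, 0.4, 0.9]
opening: 0.0357
```

```bash
python3 -c "
from h import *
plan(.604,.264,.13,-91.2)"
```

```text
clock 31.3 pos [0.4157 0.1239 0.0103] jaw -58.2 tilt 0.0 open 0.0357
tool shift [-0.2338 -0.1197 -0.0197] horiz 0.235 rows40mm 7 per-row [-0.0334 -0.0171 -0.0028] twist 0.577 q1 0.23 q6 1.25
```

Gripped at 35.7 mm. Lifting and carrying to bin y≈+10 mm (world 0.604, 0.257).

Request:
arm_command --pt "0 -0.01 0 0" --pt "0 -0.03 0 0" --pt "0 -0.04 0 0" --pt "0 -0.04 0 0" --pt "0 0 0 0" --pt "0 0 0 0"

```text
clock: 31.9
eef_pos: [0.416, 0.1239, 0.1311]
orientation: [0.193, -0.68, 0.68, -0.195]
ft_force: [-0.8, 0.5, -1.7]
opening: 0.0359
```

Request:
arm_command --pt "-0.02 0 -0.0015 0" --pt "-0.036 0 -0.002 0" --pt "-0.036 0 -0.0025 0" --pt "-0.036 0 -0.0025 0" --pt "-0.036 0 -0.0025 0" --pt "-0.036 0 -0.0025 0" --pt "-0.028 0 -0.002 0" --pt "0 0 0 0"

```text
clock: 32.7
eef_pos: [0.6021, 0.2585, 0.1274]
orientation: [0.195, -0.68, 0.68, -0.193]
ft_force: [-0.4, -0.5, -1.4]
opening: 0.0359
```

Request:
arm_command --pt "0 0 0 0.115" --pt "0 0 0 0.115" --pt "0 0 0 0.115" --pt "0 0 0 0.115" --pt "0 0 0 0.115" --pt "0 0 0 0" --pt "0 0 0 0"

```text
clock: 33.4
eef_pos: [0.6006, 0.257, 0.1294]
orientation: [-0.005, -0.707, 0.707, 0.006]
ft_force: [-0.7, 0.6, -1.1]
opening: 0.0361
```

Run:
```python
from h import *
plan(.604,.257,.0155,-91.2)
c=cams.camera("scene")
cv2.imwrite("pics/s8.png",cv2.resize(c["frame"][140:260,320:460,::-1],None,fx=4,fy=4,interpolation=cv2.INTER_CUBIC))
```

```text
clock 33.4 pos [0.6006 0.257  0.1294] jaw -90.9 tilt 0.08 open 0.0361
tool shift [-3.500e-03  1.139e-01 -1.000e-04] horiz 0.004 rows40mm 3 per-row [-0.0012  0.038  -0.    ] twist 0.005 q1 0.37 q6 1.95
```

View pics/s8.png

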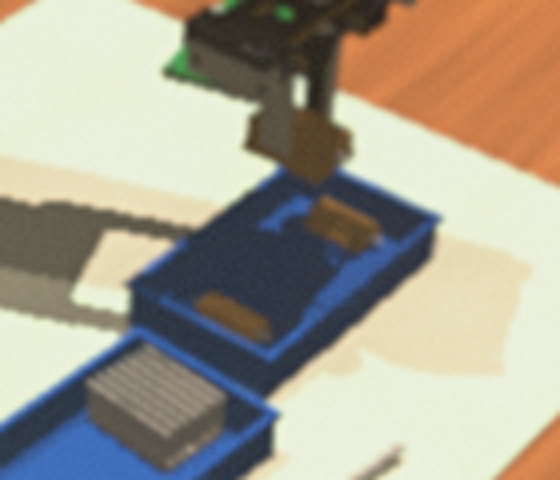

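The large resistor is held aligned between the stock resistor (343,222) and the small one (232,315). Lowering it.

Request:
arm_command --pt "-0.0035 0.035 0 0" --pt "0 0.035 0 0" --pt "0 0.025 0 0" --pt "0 0.01 0 0" --pt "0 0.005 0 0" --pt "0 0 0 0" --pt "0 0 0 0" --pt "0 0 0 0"

```text
clock: 34.25
eef_pos: [0.6053, 0.2575, 0.0217]
orientation: [0.007, 0.707, -0.707, -0.006]
ft_force: [-0.9, -1.0, -1.8]
opening: 0.0359
```

Request:
arm_command --pt "0 0.002 0 0" --pt "0 0.001 0 0" --pt "0 0 0 0" --pt "0 0 0 0"

```text
clock: 34.65
eef_pos: [0.6047, 0.2573, 0.0172]
orientation: [-0.007, -0.707, 0.707, 0.007]
ft_force: [-0.1, -0.2, -1.3]
opening: 0.0358
```

Request:
arm_command --pt "0 0.001 0 0" --pt "0 0 0 0" --pt "0 0 0 0"

```text
clock: 34.95
eef_pos: [0.6047, 0.2573, 0.0162]
orientation: [-0.007, -0.707, 0.707, 0.007]
ft_force: [-0.6, 1.1, -1.9]
opening: 0.0358
```

Request:
arm_command --pt "0 0.001 0 0" --pt "0 0 0 0" --pt "0 0 0 0"

```text
clock: 35.25
eef_pos: [0.6047, 0.2573, 0.0152]
orientation: [-0.007, -0.707, 0.707, 0.007]
ft_force: [0.1, -0.1, -1.7]
opening: 0.0355
```

Request:
arm_command --pt "0 0.001 0 0" --pt "0 0 0 0" --pt "0 0 0 0"

```text
clock: 35.55
eef_pos: [0.6048, 0.2573, 0.0143]
orientation: [0.007, 0.707, -0.707, -0.007]
ft_force: [1.0, -0.4, -0.3]
opening: 0.0358
```

Request:
arm_command --pt "0 0.0007 0 0" --pt "0 0 0 0" --pt "0 0 0 0"

```text
clock: 35.85
eef_pos: [0.6048, 0.2573, 0.0143]
orientation: [0.007, 0.707, -0.707, -0.007]
ft_force: [-3.2, -1.6, 6.4]
opening: 0.0354
```

Request:
arm_command --pt "0 0 0 0" --pt "0 0 0 0" --pt "0 0 0 0" --claw 0.48

```text
clock: 36.15
eef_pos: [0.6046, 0.2573, 0.0134]
orientation: [-0.007, -0.707, 0.707, 0.007]
ft_force: [-0.8, -0.4, 0.1]
opening: 0.0449
```

Request:
arm_command --pt "0 -0.01 0 0" --pt "0 -0.03 0 0" --pt "0 -0.04 0 0" --pt "0 -0.04 0 0" --pt "0 0 0 0"

```text
clock: 36.65
eef_pos: [0.6068, 0.2581, 0.1409]
orientation: [0.01, 0.708, -0.706, -0.004]
ft_force: [0.4, 0.3, 0.6]
opening: 0.0447
```

Run:
```python
from h import *
plan(.425,-.001,.135,-5.6)
for n in("top","scene"):
    c=cams.camera(n)
    for k in names[2:5]:
      for d in cams.pinpoint(c,k)[:2]: print(n,k,np.round(cw(c,d["at"]),3),round(d["confidence"],2))
```

```text
clock 36.65 pos [0.6068 0.2581 0.1409] jaw -91.1 tilt 0.5 open 0.0447
tool shift [0.1768 0.0036 0.2625] horiz 0.317 rows40mm 8 per-row [0.0221 0.0004 0.0328] twist -1.492 q1 0.36 q6 1.95
top resistor_large_mid [0.604 0.257 0.015] 0.46
top resistor_small_mid [0.601 0.184 0.013] 0.52
top heat_sink_mid [ 0.421 -0.003  0.02 ] 0.97
top heat_sink_mid [ 0.751 -0.28   0.017] 0.94
scene resistor_large_mid [0.607 0.258 0.02 ] 0.71
scene resistor_small_mid [0.603 0.185 0.011] 0.53
scene heat_sink_mid [ 0.757 -0.277  0.019] 0.88
scene heat_sink_mid [0.429 0.004 0.017] 0.86
```

Both resistors are placed. Now the grey heat sink.

Request:
arm_command --pt "0.022 0 0.0328 0" --pt "0.022 0 0.0328 0" --pt "0.022 0 0.0328 0" --pt "0.022 0 0.0328 0" --pt "0.022 0 0.0328 0" --pt "0.022 0 0.0328 0" --pt "0.022 0 0.0328 0" --pt "0.022 0 0.0328 0" --pt "0 0 0 0" --claw 0.92

```text
clock: 37.95
eef_pos: [0.4219, -0.0041, 0.1334]
orientation: [-0.008, -0.707, 0.707, 0.008]
ft_force: [-0.1, -0.2, -0.2]
opening: 0.0857
```

Request:
arm_command --pt "0 0 0 -0.124" --pt "0 0 0 -0.124" --pt "0 0 0 -0.124" --pt "0 0 0 -0.124" --pt "0 0 0 -0.124" --pt "0 0 0 -0.124" --pt "0 0 0 -0.124" --pt "0 0 0 -0.124" --pt "0 0 0 -0.124" --pt "0 0 0 -0.124"

```text
clock: 38.95
eef_pos: [0.4239, -0.0012, 0.1332]
orientation: [-0.407, 0.579, -0.578, 0.407]
ft_force: [0.4, -0.0, 0.1]
opening: 0.0859
```

Request:
arm_command --pt "0 0 0 -0.124" --pt "0 0 0 -0.124" --pt "0 0 0 0" --pt "0 0 0 0"

```text
clock: 39.35
eef_pos: [0.4238, -0.0014, 0.1333]
orientation: [-0.473, 0.526, -0.526, 0.473]
ft_force: [0.5, -1.4, 0.3]
opening: 0.0857
```

Run:
```python
from h import *
plan(.425,0,.01,-5.6)
c=cams.camera("scene")
cv2.imwrite("pics/s9.png",cv2.resize(c["frame"][140:260,220:430,::-1],None,fx=3.5,fy=3.5,interpolation=cv2.INTER_CUBIC))
```

```text
clock 39.35 pos [ 0.4238 -0.0014  0.1333] jaw -6.0 tilt 0.03 open 0.0857
tool shift [-0.0015  0.1233  0.0011] horiz 0.002 rows40mm 4 per-row [-0.0004  0.0308  0.0003] twist -0.008 q1 -0.06 q6 0.04
```

View pics/s9.png

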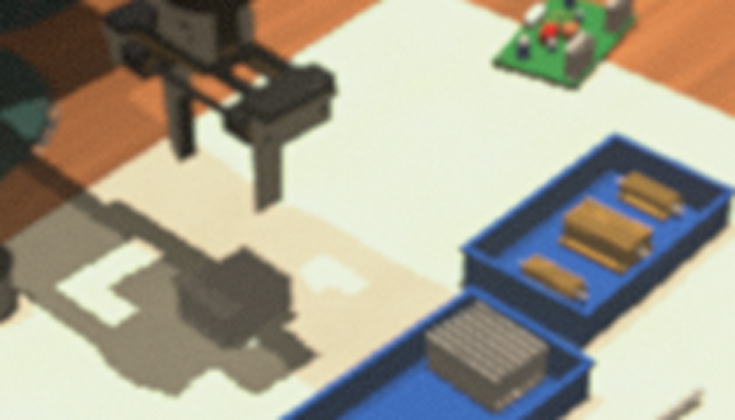

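Three resistors lie flat and apart in the bin: (653,193), (606,237) and (555,277). The jaws straddle the heat sink at (235,298). Descending and gripping.

Request:
arm_command --pt "-0.0015 0.035 0.001 0" --pt "0 0.035 0 0" --pt "0 0.03 0 0" --pt "0 0.015 0 0" --pt "0 0.008 0 0" --pt "0 0 0 0" --pt "0 0 0 0" --pt "0 0 0 0"

```text
clock: 40.2
eef_pos: [0.4255, -0.0003, 0.0116]
orientation: [0.473, -0.525, 0.525, -0.474]
ft_force: [-0.8, 0.4, 0.1]
opening: 0.0853
```

Request:
arm_command --pt "0 0 0 0" --pt "0 0 0 0" --pt "0 0 0 0" --pt "0 0 0 0" --pt "0 0 0 0" --pt "0 0 0 0" --pt "0 0 0 0" --claw 0.4 --squeeze 20

```text
clock: 40.9
eef_pos: [0.4249, -0.0003, 0.0106]
orientation: [0.474, -0.525, 0.525, -0.474]
ft_force: [-0.2, 0.5, 1.5]
opening: 0.0547
```

Request:
arm_command --pt "0 -0.01 0 0" --pt "0 -0.03 0 0" --pt "0 -0.04 0 0" --pt "0 -0.04 0 0" --pt "0 0 0 0" --pt "0 0 0 0"

```text
clock: 41.5
eef_pos: [0.4251, -0.0003, 0.1313]
orientation: [0.473, -0.524, 0.525, -0.474]
ft_force: [0.2, 0.2, -1.8]
opening: 0.055
```

```bash
python3 -c "
from h import *
plan(.630,-.033,.13,-93.8)"
```

```text
clock 41.5 pos [ 4.251e-01 -3.000e-04  1.313e-01] jaw -5.8 tilt 0.09 open 0.055
tool shift [0.0117 0.0017 0.2072] horiz 0.208 rows40mm 6 per-row [0.0019 0.0003 0.0345] twist 1.535 q1 -0.06 q6 0.04
```

Request:
arm_command --pt "0.001 0 0.02 0" --pt "0.002 0 0.035 0" --pt "0.002 0 0.036 0" --pt "0.002 0 0.036 0" --pt "0.002 0 0.036 0" --pt "0.0015 0 0.026 0" --pt "0.001 0 0.018 0" --pt "0 0 0 0"

```text
clock: 42.3
eef_pos: [0.6302, -0.0331, 0.128]
orientation: [-0.475, 0.526, -0.524, 0.473]
ft_force: [0.4, -0.6, -1.5]
opening: 0.0549
```

Request:
arm_command --pt "0 0 0 0.128" --pt "0 0 0 0.128" --pt "0 0 0 0.128" --pt "0 0 0 0.128" --pt "0 0 0 0.128" --pt "0 0 0 0.128" --pt "0 0 0 0.128" --pt "0 0 0 0.128" --pt "0 0 0 0.128" --pt "0 0 0 0.128"

```text
clock: 43.3
eef_pos: [0.6284, -0.0326, 0.1293]
orientation: [-0.065, 0.704, -0.704, 0.064]
ft_force: [-0.6, -0.6, -1.5]
opening: 0.0552
```

Request:
arm_command --pt "0 0 0 0.128" --pt "0 0 0 0.128" --pt "0 0 0 0" --pt "0 0 0 0"

```text
clock: 43.7
eef_pos: [0.6289, -0.0327, 0.1298]
orientation: [0.022, 0.707, -0.707, -0.023]
ft_force: [0.7, 0.6, -0.9]
opening: 0.0547
```

Run:
```python
from h import *
plan(.630,-.031,.0155,-93.8)
c=cams.camera("scene")
cv2.imwrite("pics/s10.png",cv2.resize(c["frame"][170:300,270:430,::-1],None,fx=4,fy=4,interpolation=cv2.INTER_CUBIC))
```

```text
clock 43.7 pos [ 0.6289 -0.0327  0.1298] jaw -93.6 tilt 0.07 open 0.0547
tool shift [-0.0011  0.1143 -0.0018] horiz 0.002 rows40mm 3 per-row [-0.0004  0.0381 -0.0006] twist 0.003 q1 -0.09 q6 1.54
```

View pics/s10.png

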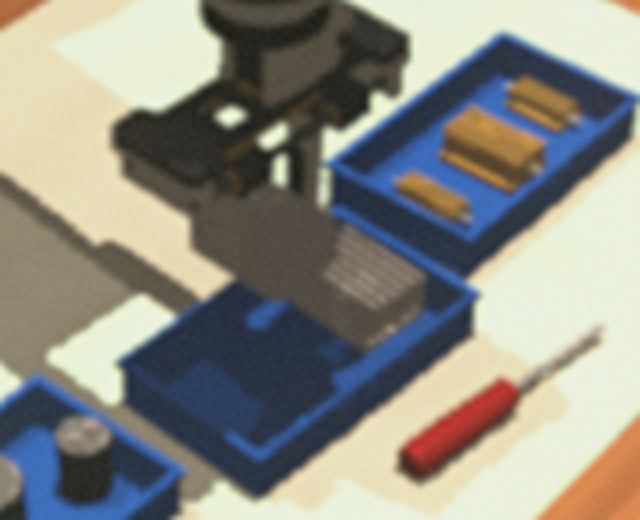

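The heat sink is held level, fins up, above the free part of the middle bin. In the picture it only overlaps the stock sink by parallax. Lowering it.

Request:
arm_command --pt "-0.001 0.035 -0.001 0" --pt "0 0.035 0 0" --pt "0 0.025 0 0" --pt "0 0.01 0 0" --pt "0 0.005 0 0" --pt "0 0 0 0" --pt "0 0 0 0" --pt "0 0 0 0"

```text
clock: 44.55
eef_pos: [0.6313, -0.0319, 0.0219]
orientation: [-0.024, -0.707, 0.707, 0.023]
ft_force: [-0.1, 0.2, -1.0]
opening: 0.0546
```

Request:
arm_command --pt "0 0.002 0 0" --pt "0 0.001 0 0" --pt "0 0 0 0" --pt "0 0 0 0"

```text
clock: 44.95
eef_pos: [0.6307, -0.0319, 0.0175]
orientation: [0.024, 0.707, -0.707, -0.024]
ft_force: [0.5, -0.1, -1.2]
opening: 0.055
```

Request:
arm_command --pt "0 0.001 0 0" --pt "0 0 0 0" --pt "0 0 0 0"

```text
clock: 45.25
eef_pos: [0.6306, -0.0319, 0.0165]
orientation: [-0.024, -0.707, 0.707, 0.024]
ft_force: [0.0, 0.6, -2.1]
opening: 0.0545
```

Request:
arm_command --pt "0 0.001 0 0" --pt "0 0 0 0" --pt "0 0 0 0"

```text
clock: 45.55
eef_pos: [0.6306, -0.0319, 0.0155]
orientation: [-0.024, -0.707, 0.707, 0.024]
ft_force: [-0.3, 0.1, -2.3]
opening: 0.0548
```

Request:
arm_command --pt "0 0.0007 0 0" --pt "0 0 0 0" --pt "0 0 0 0"

```text
clock: 45.85
eef_pos: [0.6307, -0.0318, 0.0148]
orientation: [0.024, 0.707, -0.707, -0.024]
ft_force: [0.2, -0.1, -0.9]
opening: 0.0547
```

Request:
arm_command --pt "0 0.0005 0 0" --pt "0 0 0 0" --pt "0 0 0 0"

```text
clock: 46.15
eef_pos: [0.6308, -0.0319, 0.0147]
orientation: [-0.024, -0.707, 0.707, 0.024]
ft_force: [-3.0, -0.5, 4.5]
opening: 0.0548
```

Contact. Releasing, raising and backing the arm off, then a final check.

Request:
arm_command --pt "0 0 0 0" --pt "0 0 0 0" --pt "0 0 0 0" --claw 0.7

```text
clock: 46.45
eef_pos: [0.6306, -0.0319, 0.0142]
orientation: [0.024, 0.707, -0.707, -0.024]
ft_force: [0.2, 0.5, -0.7]
opening: 0.0649
```

Request:
arm_command --pt "0 -0.01 0 0" --pt "0 -0.03 0 0" --pt "0 -0.04 0 0" --pt "0 -0.04 0 0" --pt "0 -0.04 0 0" --pt "0 -0.04 0 0" --pt "0 0 0 0"

```text
clock: 47.15
eef_pos: [0.6322, -0.032, 0.2217]
orientation: [-0.027, -0.707, 0.707, 0.021]
ft_force: [0.5, 0.5, 0.8]
opening: 0.065
```

Request:
arm_command --pt "0.035 0 0 0" --pt "0.035 0 0 0" --pt "0.035 0 0 0" --pt "0.035 0 0 0" --pt "0.035 0 0 0" --pt "0.03 0 0 0" --pt "0 0 0 0" --pt "0 0 0 0" --pt "0 0 0 0"

```text
clock: 48.05
eef_pos: [0.4267, -0.0182, 0.2144]
orientation: [-0.024, -0.707, 0.707, 0.024]
ft_force: [-0.5, -0.2, -0.4]
opening: 0.0652
```

Run:
```python
from h import *
s=observe();print(s["eef_pos"],s["ft_force"])
fr=[]
for n in("scene","top"):
    c=cams.camera(n); fr.append(c["frame"][:,:,::-1])
    for k in names:
      for d in cams.pinpoint(c,k)[:2]: print(n,k,np.round(cw(c,d["at"]),3),round(d["confidence"],2))
a=cv2.resize(fr[0][140:380,120:440],(800,600),interpolation=cv2.INTER_CUBIC); cv2.imwrite("pics/f1.png",a)
cv2.imwrite("pics/f2.png",cv2.resize(fr[1][120:345,60:560],(800,360),interpolation=cv2.INTER_CUBIC))
```

```text
[ 0.42666817 -0.01816605  0.21439682] [-0.5144298  -0.16844565 -0.38303016]
scene cap_large_mid [ 0.59  -0.253  0.036] 0.86
scene cap_small_mid [ 0.589 -0.316  0.031] 0.51
scene resistor_large_mid [0.608 0.257 0.017] 0.82
scene resistor_small_mid [0.602 0.188 0.015] 0.72
scene heat_sink_mid [ 0.761 -0.277  0.019] 0.92
scene bin_capacitors [ 0.593 -0.25   0.001] 0.89
scene bin_capacitors [0.609 0.258 0.019] 0.17
scene bin_resistors [ 0.609  0.249 -0.002] 0.8
scene bin_heat_sinks [0.638 0.001 0.001] 0.78
scene amp_board [0.398 0.491 0.001] 0.94
scene multimeter [ 0.438 -0.494  0.003] 0.76
top cap_large_mid [ 0.588 -0.249  0.034] 0.74
top cap_small_mid [ 0.582 -0.314  0.03 ] 0.72
top cap_small_mid [ 0.432 -0.495 -0.004] 0.38
top resistor_small_mid [0.603 0.185 0.016] 0.65
top heat_sink_mid [ 0.751 -0.28   0.016] 0.81
top heat_sink_mid [0.603 0.185 0.015] 0.43
top bin_capacitors [ 0.588 -0.254 -0.004] 0.91
top bin_resistors [ 0.6    0.247 -0.   ] 0.92
top bin_heat_sinks [0.63  0.001 0.005] 0.72
top bin_heat_sinks [ 0.586 -0.248  0.034] 0.41
top amp_board [ 0.393  0.494 -0.   ] 0.58
top multimeter [ 0.429 -0.497 -0.003] 0.68
```

View pics/f1.png

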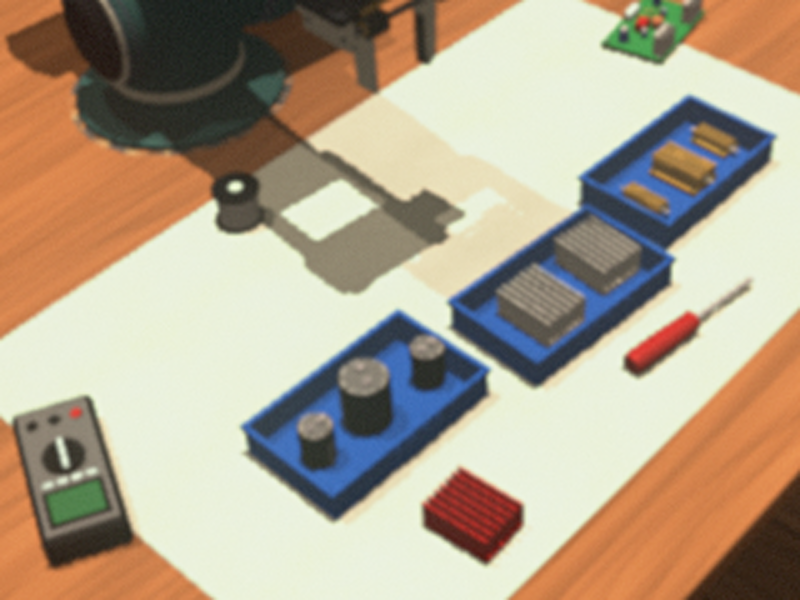

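View pics/f2.png

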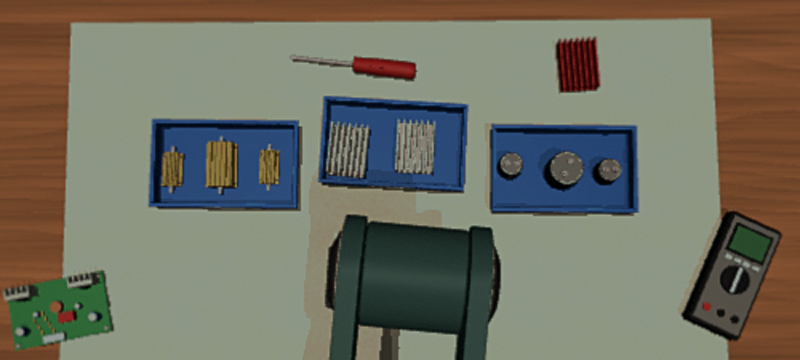

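Both views show all five parts separate and flat in the right bins: caps upright with terminals up, sink fins up. The board, multimeter and red sink have not moved, and the arm is clear. Handing in.

```bash
python3 -c "
from h import *
print(workorder.hand_in(),observe()['clock'])"
```

```text
the job is handed in; nothing more can be done
the job is handed in; nothing more can be done
```

All five loose parts are in the bins that hold their own kind, and the job was handed in at about 50 s on the robot clock (limit 128 s). I lowered each part until I felt the bin floor (2.7–9 N) before letting go.

- **Final views:** both cameras show the two capacitors upright with terminals up, the two resistors flat, and the heat sink with its fins up. No part touches another. The board, multimeter and red heat sink have not moved, and the gripper is empty and clear.
- **Position readings:** the heights measured for the capacitors and resistors fit parts resting on the bin floor. The two cameras differed by up to about 8 mm horizontally, and the readings wander by a few millimetres in height.
- **Missed detections:** the last network pass did not find the placed heat sink in either view, or the large resistor in the top view. It also returned a few low-confidence mislabels. For the heat sink I relied on the pictures and the contact force. The large resistor was also confirmed by the scene camera.

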